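# Clear the light box's ledge and tuck its cover strip under the lapped deck plate

### The arm

A 7-joint arm with a two-finger parallel gripper is mounted at the origin on the work surface. World frame = base frame: x ahead of the robot, y to its left, z up, the work surface at z = 0. Lengths are in m, angles in rad, forces in N, time in s.
With the tool pointing down it reaches from about 0.425 to 1.025 m from the base axis. Payload 9.4 kg.
Tool frame: the origin (TCP) lies on the centre line of the jaws, within the pads' length; the fingertips stand 17 mm ahead of it and the grasp point (between the pads) lies 2 mm behind it; z points along the fingers, y is the line along which they close (so a half turn about z gives the same grasp; the last joint's range is limited). The gripper opens to 85 mm and grips with 20 to 120 N. Pads are 22 mm wide; open, the fingers measure 114 mm over their backs; the gripper's body (76 mm by 85 mm) begins 54 mm behind the grasp point. The pads swing forward as they close: fully open they stand 13 mm farther back than shut.
Start: joints at [1.13, 0.599, -0.003, 1.599, 0.002, 0.943, -0.08], TCP at [0.258, -0.678, 0.248] pointing down, gripper open.
Joint ranges: [-2.57, 2.57], [-0.35, 1.97], [-1.29, 1.29], [0.11, 2.56], [-1.05, 4.19], [0.11, 1.86], [-2.63, 2.63]. Speed limits (rad/s): [2.22, 2.22, 3.01, 3.01, 3.14, 3.14, 3.14].

### API

Orientations are given as a unit quaternion [x, y, z, w].
In Python, from bench import * gives the robot as it stands. The module is installed in compiled form; this text tells all that it offers.
- The arm moves only by the tool drive_tool, never from a script. Its argument "commands" is a list of rows, each a list of 7 numbers: the turn, a rotation vector about the tool's x, y, z each as a share of 0.5 rad, from -1 to 1, then the shift along the tool's x, y, z each as a share of 10 cm, from -1 to 1, then the closure, from 0 (fully open) to 1 (shut). A call has 1 to 8 rows; each row is the pose to reach, as a shift and turn from the pose commanded when the call began, along the tool's axes at that moment; what a row does not reach only later rows make up. A row lasts 1/12 s, in which the tool goes at most 41.7 mm and 7.16 degrees, less where a joint would pass 70% of its speed; a pose out of reach is approached as far as the arm can. A call with a number of a shift or a turn outside -1 to 1 is refused whole. A call with a gripper value outside its range is refused whole. The fingers move at their own pace and stop on an object; "newtons" is the grip in N (left out, the last holds). Time passes only in rows, so rows that repeat a pose let the fingers close. It gives the time, the measured TCP pose, the force, the opening and the grip force at its end, in the units of the state.
- get_state(): the state, without advancing time (a new reading comes with each control period).
- read_camera(name): name is "side" or "top"; returns a dict with "frame" (384x512x3 uint8, red, green, blue), "depth" (384x512 float32, m along the optical axis (not along the pixel's ray), 0 where there is no reading), "fov_y" (degrees; the focal length in pixels is half the picture's height over the tangent of half this angle, whatever the lens; pixels are square), "cx", "cy" (the principal point, pixels), "extrinsics" (4x4, takes a point from world to camera coordinates). Camera axes: x right, y down, z forward; pixel columns grow to the right and rows downward; lengths in m; the calibration is good to about 2 mm. A picture is of the moment at which its call begins.
- job_done(): hands the job in; it is judged then, once.
Trained networks look in the newest picture that a camera, given by its name, has taken for a name from the list of things; names that differ only in an ending like _2 or _b are one class to them, and where a whole thing is asked for, a point or a joint stands for the part that bears it (a point fixed in the world has none). Each returns a list of dicts, best first, with "score" (0 to 1); they miss things now and then, are a little off and sometimes report something else, mostly with a low value. They report only what shows in the picture. A call takes as long as a camera call. They do not tell look-alikes from the thing itself.
- spot_in(camera, thing): "location" ([column, row] in pixels, amid what is visible of it).
- outline_of(camera, thing): "mask" (384x512 bool, what is visible of it) and "location" ([column, row] in pixels, amid what is visible of it).
The state is a dict: "t": time; "q": joint angles; "qvel": joint speeds; "tau": joint torques, N m; "position": TCP position; "eef_rot": TCP orientation; "wrist_force": force on the tool from outside, world axes, zero at the start; "wrist_torque": the same for the moment, N m; "width": opening from 0.0 (shut) to 1.0 (fully open); "grasp_force": force on a finger pad.
Only numpy, scipy, OpenCV 4.12 (cv2) and the standard library are available. Lean on these libraries where they do the work, as an engineer would, in place of code of your own. Each camera call takes 0.05 s, during which the arm holds its last target. There are 200 camera calls.

### The job

Three stray mouldings lie on the bare front ledge of the light box: sweep them all along the ledge into the open catch bin at its end with the block squeegee, never touching them with the fingers, and stand the squeegee upright back on the table. Then pick up the cover strip by its handle, lay it on the ledge and slide its long plain edge fully home under the lapped front edge of the deck plate without lifting that plate, the strip's ends flush with the ends of the light box. Finish while still holding the handle, with the strip pressed firmly flat on the ledge (a push of about 15 N) so that it can be screwed down - do not let go - and leave the other things on the bench where they are.

Things in the scene. Friction and masses are not known exactly. Their poses are not given: they have to be found in the camera images.
- light_box: Aluminium light box, 300 (x) x 240 (y) mm, fixed on the table. Origin: centre of its underside, at table height; +x to its hinged rear, -x to its front ledge, z up. Front face at x = -150 mm, ends at y = -120 and +120. The ledge's top is 50 mm up, bare from x = -150 to -80; behind that the deck plate laps over it. A strip fully home lies flush with the front face.
- ledge: The bare steel front ledge of the light box, a rigid part of it; origin 6 mm below the middle of its flat top (light box x = -105, y = 0), axes as the light box.
- deck (a joint): Opening angle (rad) of the opal deck plate, 220 (x) x 240 (y) x 6 mm, 380 g, hinged along the light box's rear. 0: lying level in place, its underside 7 mm and its top 13 mm above the ledge; grows as its front edge is lifted (0.01 rad is 2.2 mm there). Free to lift: only its weight and two small things standing on it keep it down.
- deck_edge (a point): Middle of the deck plate's lower front edge, light box x = -80, y = 0, 7 mm above the ledge. The 7 mm high slot under it runs back to a fixed stop, 5 mm high, at light box x = -64: the strip's leading edge is fully home when it butts there, 16 mm under the lap.
- strip: Cover strip: aluminium plate 86 (x) x 240 (y) x 4 mm, about 260 g, flat on the table on one side of the light box, its length roughly pointing away from the robot. Origin: centre of its underside; z up. +x is its plain leading edge, which goes under the lap (home: its x along the light box's x). A bridge handle stands on it nearer the other long edge.
- strip_edge (a point): Middle of the strip's leading edge, at its underside: 43 mm from the strip's origin along its +x.
- strip_handle (a point): Centre of the strip's handle bar: strip x = -8, y = 0, 27 mm above its underside. The bar is 10 mm thick (x), 90 mm long (y), 14 mm high, its top 34 mm above the underside; open beneath between posts at y = -40 and +40. Pinch it across its 10 mm from above.
- squeegee: Block squeegee standing upright on the table on the other side of the light box. Origin: centre of its underside. Rubber foot 24 (x) x 80 (y) x 12 mm; above it a white grip 14 mm thick (x), 80 mm long (y) up to 34 mm, then 66 mm long up to the top at 62 mm. Pinch it across its 14 mm from above. 120 g.
- catch_bin: Open white catch bin, 130 (x) x 70 (y) mm, rim 45 mm high (5 mm below the ledge), wall 3 mm, fixed against one end of the light box, centred at light box x = -120, y = +157 or -157. Origin: centre of its underside; axes as the light box. At the other end a lidded box of the same foot, 41 mm high, is fixed likewise.
- moulding1: A stray white plastic moulding on the ledge: block 20 x 16 x 13 mm with a round stub of 7 mm (9 mm thick) at its +x end, 12 g. Origin: at its underside, near the middle.
- moulding2: A stray white plastic moulding on the ledge: block 20 x 16 x 13 mm with a round stub of 7 mm (9 mm thick) at its +x end, 12 g. Origin: at its underside, near the middle.
- moulding3: A stray white plastic moulding on the ledge: block 20 x 16 x 13 mm with a round stub of 7 mm (9 mm thick) at its +x end, 12 g. Origin: at its underside, near the middle.
- loupe: Bystander: black stand loupe, 42 mm wide, 40 mm high, standing on the deck plate. Origin: centre of its underside.
- dish: Bystander: closed clear dish, 66 mm wide, 16 mm high, on the deck plate. Origin: centre of its underside.
- caliper: Bystander: digital caliper, 200 mm (y) x about 60 mm, 13 mm high, lying beyond the strip or squeegee. Origin: on its beam, at the underside.
- vial: Bystander: small amber jar, 32 mm wide, 55 mm high. Origin: centre of its underside.
Not all that is in view belongs to the job. What is shaped like the catch_bin but pink is not meant.

How it is judged:
By the outcome, as a careful person would: the job done as asked, in the order asked, and still so for the second after the job is handed in, while the arm keeps its last pose, push and grip.
It also fails if it takes over 72 s, if anything falls off the work surface, if the arm or the gripper's body presses on something with over 40 N, if the wrist force passes 120 N, or if a joint passes its speed limit or range.

## Working session

There is one attempt and no reset: what is moved stays moved. The work goes in short steps, Python scripts to look and compute and a tool call to move; the robot and the scene stay as the last step left them, time stands still between calls to the robot, and variables do not carry over. Pictures are saved under pics/ and viewed, at most 10 in all, crops included, and the job is handed in when it is done.

Besides the shell and the picture viewer there is one more tool, called in YAML: its name, and indented under it one key for each argument. drive_tool: Moves the arm, as the interface text tells. Shift numbers are shares of 10 cm and turn numbers shares of 0.5 rad, none past 1 either way. Its arguments: {"type":"object","properties":{"commands":{"type":"array"},"newtons":{"type":"number"}},"required":["commands"]}

```bash
mkdir -p pics
cat > h.py <<'E'
from bench import *
import numpy as np, cv2
def cam(n):
    c=read_camera(n); c['f']=192/np.tan(np.radians(c['fov_y'])/2); return c
def cloud(c):
    v,u=np.mgrid[:384,:512]; d=c['depth']
    P=np.stack([(u-c['cx'])/c['f']*d,(v-c['cy'])/c['f']*d,d],-1)
    E=np.linalg.inv(c['extrinsics']); W=P@E[:3,:3].T+E[:3,3]; W[d==0]=np.nan; return W
def save(n,im,s=1): cv2.imwrite('pics/'+n,cv2.resize(im[...,::-1],None,fx=s,fy=s,interpolation=cv2.INTER_CUBIC))
E
python3 - <<'E'
from h import *
s=get_state(); print({k:np.round(v,3) for k,v in s.items()})
for n in('top','side'):
    c=cam(n); save(n+'0.png',c['frame'],1.5); W=cloud(c); np.save(n+'.npy',W)
    print(n,c['fov_y'],np.round(c['extrinsics'],3).tolist())
    for t in ['light_box','strip','strip_handle','squeegee','catch_bin','moulding1','loupe','dish','caliper','vial','deck_edge','ledge']:
        for r in spot_in(n,t)[:4]:
            u,v=r['location']; print(t,round(r['score'],2),np.round([u,v]),np.round(W[int(v),int(u)],3))
E
```

```text
{'t': np.float64(0.0), 'q': array([ 1.13 ,  0.6  , -0.003,  1.6  ,  0.002,  0.943, -0.08 ]), 'qvel': array([ 0.001, -0.   ,  0.001,  0.001, -0.   ,  0.002, -0.001]), 'tau': array([-0.0000e+00, -7.7645e+01,  1.5640e+00, -2.5800e+01,  1.2000e-02,
        9.0000e-03, -0.0000e+00]), 'position': array([ 0.258, -0.677,  0.247]), 'eef_rot': array([ 0.983,  0.181, -0.   , -0.001]), 'wrist_force': array([ 0.081, -0.445,  0.823]), 'wrist_torque': array([ 0.   , -0.022, -0.001]), 'grasp_force': np.float64(0.0), 'width': np.float64(1.002)}
top 42.746485618268544 [[0.011, -1.0, 0.015, -0.015], [-0.992, -0.013, -0.123, 0.542], [0.123, -0.013, -0.992, 1.3], [0.0, 0.0, 0.0, 1.0]]
light_box 0.7 [268. 225.] [ 0.48  -0.032  0.061]
light_box 0.56 [267. 186.] [ 0.587 -0.025  0.063]
strip 0.61 [113. 205.] [0.537 0.398 0.006]
strip 0.5 [265. 173.] [ 0.623 -0.02   0.06 ]
strip_handle 0.71 [116. 206.] [ 0.536  0.392 -0.001]
strip_handle 0.48 [161. 138.] [0.724 0.269 0.012]
squeegee 0.72 [390. 217.] [ 0.505 -0.353  0.064]
squeegee 0.72 [296. 223.] [ 0.489 -0.106  0.061]
catch_bin 0.71 [213. 233.] [ 0.464  0.1
[... 608 characters left out ...]
166, -0.648, -0.744, 1.013], [0.0, 0.0, 0.0, 1.0]]
light_box 0.87 [230. 191.] [0.584 0.024 0.06 ]
strip 0.73 [203. 338.] [0.539 0.397 0.003]
strip_handle 0.84 [203. 334.] [0.542 0.39  0.004]
squeegee 0.61 [284. 120.] [ 0.505 -0.33   0.036]
catch_bin 0.92 [264. 236.] [0.471 0.108 0.   ]
catch_bin 0.56 [336. 287.] [0.274 0.207 0.001]
moulding1 0.41 [276. 164.] [ 0.485 -0.105  0.059]
loupe 0.74 [224. 156.] [ 0.627 -0.063  0.096]
loupe 0.49 [204. 336.] [0.539 0.392 0.001]
dish 0.65 [209. 188.] [0.635 0.044 0.077]
caliper 0.98 [140. 267.] [0.745 0.272 0.01 ]
vial 0.42 [219. 123.] [ 0.71  -0.273  0.036]
deck_edge 0.81 [221. 179.] [ 0.62  -0.009  0.06 ]
ledge 0.71 [268. 188.] [ 0.491 -0.015  0.049]
```

View pics/top0.png

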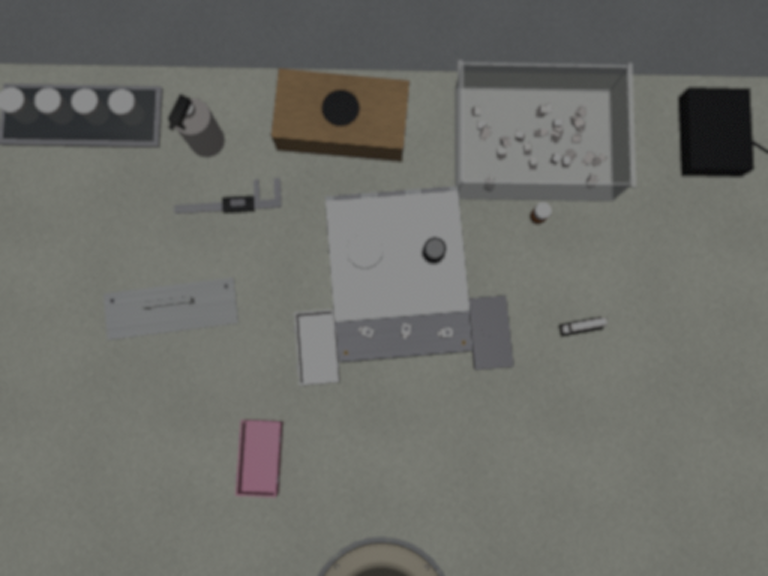

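View pics/side0.png

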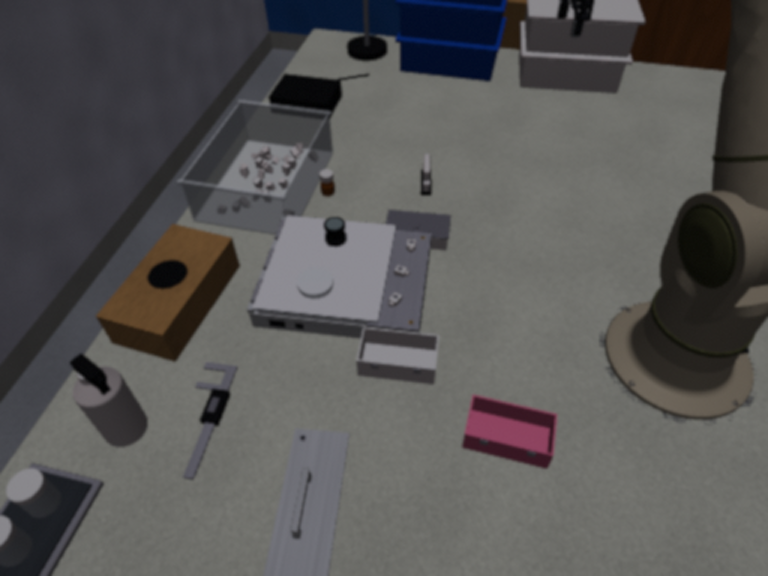

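The top view (pixels at 1.5×) shows the white bin at the light box's left (+y) end (318,348), with the pink decoy at (260,457). The squeegee is at (583,326), the strip at (170,308), and three mouldings lie on the ledge at (366,331), (406,330) and (447,332). The strip's handle and screw holes appear to lie on its far side. I'll measure the poses and check in a crop.

```bash
cat >> h.py <<'E'
def onplane(c,uv,z):
    uv=np.atleast_2d(uv).astype(float); E=np.linalg.inv(c['extrinsics'])
    r=np.c_[(uv[:,0]-c['cx'])/c['f'],(uv[:,1]-c['cy'])/c['f'],np.ones(len(uv))]@E[:3,:3].T
    o=E[:3,3]; return (o+r*((z-o[2])/r[:,2])[:,None])[:,:2]
def rect(c,mask,z):
    k,_=cv2.findContours(mask.astype(np.uint8),0,1); k=max(k,key=cv2.contourArea)[:,0]
    return cv2.minAreaRect((onplane(c,k,z)*1000).astype(np.float32))
E
python3 - <<'E'
from h import *
Z=dict(light_box=.06,strip=.004,strip_handle=.03,squeegee=.062,catch_bin=.045,moulding1=.06,deck_edge=.063)
crops=[]
for n in('top','side'):
    c=cam(n)
    for t in Z:
        for r in outline_of(n,t)[:5]:
            R=rect(c,r['mask'],Z[t]); print(n,t,round(r['score'],2),np.round(r['location']),r['mask'].sum(),np.round(R[0]),np.round(R[1]),round(R[2],1))
    if n=='top': 
        f=c['frame']; crops=[cv2.resize(f[180:235,60:165],(800,419)),]
    else: crops.append(cv2.resize(c['frame'][280:384,170:240],(280,416)))
a=cv2.resize(crops[0],(520,272),interpolation=cv2.INTER_CUBIC)
im=np.zeros((416,800,3),np.uint8); im[:272,:520]=a; im[:,520:]=crops[1]
im=np.clip(im*1.8,0,255).astype(np.uint8); save('crop1.png',im)
E
```

```text
top light_box 0.9 [265. 188.] 9204 [596. -24.] [306. 244.] 4.9
top strip 0.85 [108. 207.] 2703 [533. 394.] [ 88. 241.] 8.0
top strip_handle 0.86 [114. 206.] 2702 [531. 388.] [ 88. 238.] 8.6
top strip_handle 0.52 [289. 166.] 186 [643. -90.] [45. 36.] 0.3
top squeegee 0.23 [264. 171.] 6469 [627. -21.] [224. 241.] 5.7
top catch_bin 0.94 [210. 231.] 1334 [463. 119.] [132.  75.] 4.6
top catch_bin 0.85 [173. 306.] 1485 [268. 216.] [ 78. 131.] 88.8
top moulding1 0.47 [267. 222.] 50 [492. -38.] [24. 13.] 0.5
top moulding1 0.46 [245. 224.] 52 [490.  32.] [24. 16.] 72.2
top moulding1 0.45 [295. 222.] 66 [ 491. -108.] [19. 27.] 0.7
top deck_edge 0.91 [264. 173.] 6536 [627. -20.] [220. 242.] 5.6
side light_box 0.89 [230. 189.] 7113 [597.  -2.] [301. 279.] 5.7
side strip 0.93 [202. 338.] 3862 [538. 384.] [ 87. 214.] 8.4
side strip_handle 0.62 [203. 333.] 3997 [532. 391.] [ 87. 212.] 8.5
side squeegee 0.53 [283. 121.] 150 [ 506. -315.] [ 19. 133.] 10.8
side catch_bin 0.87 [336. 287.] 2108 [271. 233.] [ 93. 128.] 87.4
side catch_bin 0.68 [264. 236.] 1696 [464. 139.] [130.  98.] 5.4
side moulding1 0.55 [268. 182.] 28 [495. -31.] [16. 15.] 13.2
side moulding1 0.51 [261. 201.] 83 [492.  38.] [24. 34.] 13.5
side moulding1 0.36 [276. 165.] 63 [ 492. -101.] [20. 36.] 12.4
side deck_edge 0.6 [221. 181.] 4418 [629. -12.] [220. 245.] 5.7
```

View pics/crop1.png

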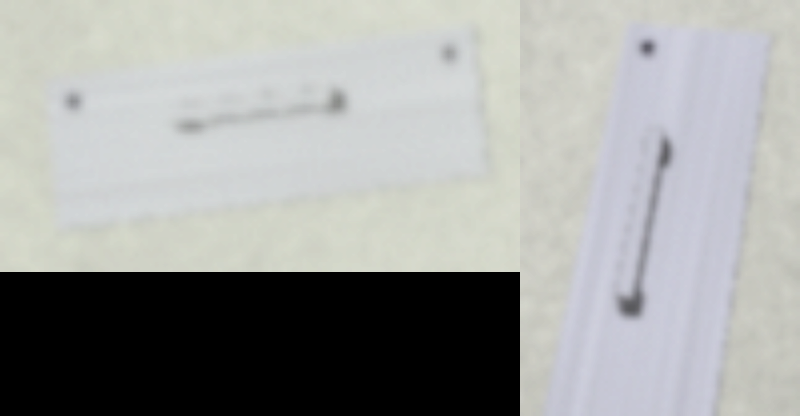

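The crop confirms that the strip's screw holes and handle lie toward its far edge. The leading edge therefore faces the robot, and the strip needs about a half turn. Next I'll find the squeegee's pose. The candidates were the squeegee at top px (389,217) and the vial at (360,139). The white-and-black block at (389,217) fits.

Run:
```python
from h import *
ims=[]
for n in('top','side'):
    W=cloud(cam(n)).reshape(-1,3)
    m=(abs(W[:,0]-.5)<.08)&(abs(W[:,1]+.35)<.08)
    for lo,hi in((.012,.1),(.05,.1)):
        P=W[m&(W[:,2]>lo)&(W[:,2]<hi)]
        if len(P)<3: print(n,len(P));continue
        q=cv2.minAreaRect((P[:,:2]*1000).astype(np.float32)); print(n,lo,len(P),P.mean(0).round(4),np.round(q[0]),np.round(q[1]),round(q[2],1),np.percentile(P[:,2],[50,95]))
        X=P[:,:2]-P[:,:2].mean(0); _,_,V=np.linalg.svd(X,False); print(np.degrees(np.arctan2(*V[0][::-1])))
c=cam('top'); g=c['frame'].astype(int); sub=g[205:230,360:415]
d=np.abs(sub-np.median(sub,(0,1))).sum(-1); mk=np.zeros((384,512),np.uint8); mk[205:230,360:415]=d>60
q=rect(c,mk,.062); print('img',np.round(q[0]),np.round(q[1]),q[2])
a=cv2.resize(np.clip(c['frame'][195:240,350:430]*1.8,0,255).astype(np.uint8),(800,450),interpolation=cv2.INTER_CUBIC); save('crop2.png',a)
```

```text
top 0.012 213 [ 0.5057 -0.3563  0.0471] [ 507. -360.] [24. 75.] 11.1 [0.05874809 0.065015  ]
-80.40843569877752
top 0.05 132 [ 0.5077 -0.3619  0.061 ] [ 508. -363.] [14. 67.] 10.4 [0.06109866 0.06589355]
101.26961498772263
side 0.012 106 [ 0.5094 -0.3412  0.0449] [ 512. -354.] [20. 75.] 11.2 [0.05267511 0.06200099]
101.80885248717033
side 0.05 55 [ 0.512  -0.3542  0.0593] [ 513. -359.] [10. 66.] 11.2 [0.05965005 0.06241533]
100.79211435140634
img [ 504. -347.] [27. 81.] 10.095097541809082
```

View pics/crop2.png

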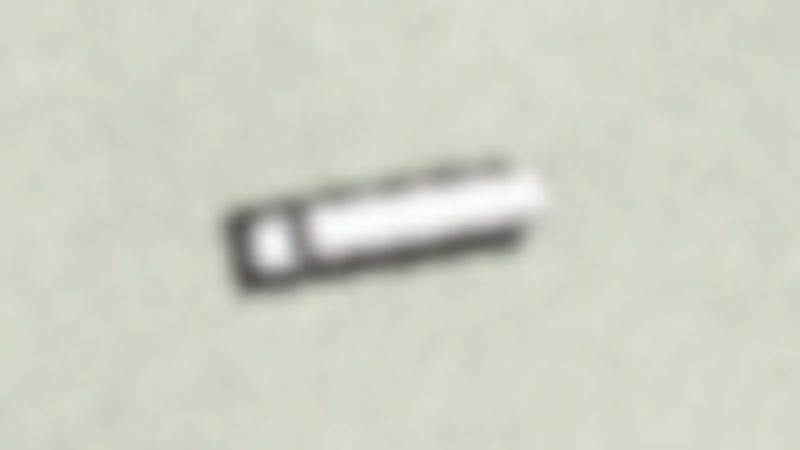

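```bash
cat > plan.py <<'E'
import numpy as np, sys, math
# plan.py "x y z psi" "x y z psi" ...  (mm, deg): first = commanded pose now; prints call rows (mult. by round numbers)
def axes(p): c,s=math.cos(p),math.sin(p); return np.array([[c,s,0],[s,-c,0],[0,0,-1]])
P=[np.array(list(map(float,a.split()))) for a in sys.argv[1:]]
cur=P[0].copy()
for t in P[1:]:
    for N in range(1,15):
        c=cur.copy(); out=[]; ok=True; s0=cur.copy()
        for i in range(1,N+1):
            g=s0+(t-s0)*i/N; A=axes(math.radians(c[3]))
            sh=np.round(A@(g[:3]-c[:3])/100,3); th=round(-math.radians(g[3]-c[3])/.5,3)
            if max(abs(sh).max(),abs(th))>1: ok=False;break
            n=math.ceil(max(np.linalg.norm(sh)*100/40,abs(th)*.5/math.radians(7)))
            c[:3]+=A.T@sh*100; c[3]-=math.degrees(th*.5); out.append((th,*sh.tolist(),'rows>=',n))
        if ok: break
    for o in out: print(o)
    cur=c; print(' ->',np.round(cur,2).tolist())
E
python3 plan.py "258 -678 248 20.9" "510 -361 160 100.8" "510 -361 48 100.8"
```

```text
(-0.697, 0.871, -0.516, 0.22, 'rows>=', 3)
(-0.698, 0.995, -0.187, 0.22, 'rows>=', 3)
(-0.697, 0.999, 0.165, 0.22, 'rows>=', 3)
(-0.697, 0.883, 0.495, 0.22, 'rows>=', 3)
 -> [509.96, -360.97, 160.0, 100.8]
(-0.0, -0.0, 0.0, 0.56, 'rows>=', 2)
(-0.0, -0.0, 0.0, 0.56, 'rows>=', 2)
 -> [509.96, -360.97, 48.0, 100.8]
```

drive_tool:
  commands:
    - [0,0,-0.697,0.871,-0.516,0.22,0]
    - [0,0,-0.697,0.871,-0.516,0.22,0]
    - [0,0,-0.697,0.871,-0.516,0.22,0]
    - [0,0,-0.697,0.871,-0.516,0.22,0]

```text
t: 2.58
position: [0.3257, -0.5932, 0.2254]
eef_rot: [0.935, 0.355, 0.001, -0.002]
wrist_force: [1.0, 0.1, 0.2]
width: 0.999
grasp_force: 0.0
```

drive_tool:
  commands:
    - [0,0,-0.698,0.995,-0.187,0.22,0]
    - [0,0,-0.698,0.995,-0.187,0.22,0]
    - [0,0,-0.698,0.995,-0.187,0.22,0]
    - [0,0,-0.698,0.995,-0.187,0.22,0]

```text
t: 2.92
position: [0.3879, -0.5145, 0.2036]
eef_rot: [0.859, 0.511, 0.001, -0.001]
wrist_force: [-0.1, 0.5, 0.4]
width: 0.999
grasp_force: 0.0
```

drive_tool:
  commands:
    - [0,0,-0.697,0.999,0.165,0.22,0]
    - [0,0,-0.697,0.999,0.165,0.22,0]
    - [0,0,-0.697,0.999,0.165,0.22,0]
    - [0,0,-0.697,0.999,0.165,0.22,0]

```text
t: 3.25
position: [0.4504, -0.436, 0.1817]
eef_rot: [0.758, 0.652, 0.001, -0.001]
wrist_force: [-0.1, -0.4, 1.5]
width: 0.999
grasp_force: 0.0
```

drive_tool:
  commands:
    - [0,0,-0.697,0.883,0.495,0.22,0]
    - [0,0,-0.697,0.883,0.495,0.22,0]
    - [0,0,-0.697,0.883,0.495,0.22,0]
    - [0,0,-0.697,0.883,0.495,0.22,0]
    - [0,0,-0.697,0.883,0.495,0.22,0]

```text
t: 3.67
position: [0.5103, -0.3614, 0.1602]
eef_rot: [0.639, 0.77, -0.0, -0.0]
wrist_force: [-0.3, -0.9, 1.0]
width: 1.003
grasp_force: 0.0
```

drive_tool:
  commands:
    - [0,0,0,0,0,0.56,0]
    - [0,0,0,0,0,0.56,0]

```text
t: 3.83
position: [0.5079, -0.3635, 0.1021]
eef_rot: [0.64, 0.768, -0.001, -0.0]
wrist_force: [-1.2, -0.1, -0.6]
width: 1.0
grasp_force: 0.0
```

drive_tool:
  commands:
    - [0,0,0,0,0,0.3,0]
    - [0,0,0,0,0,0.56,0]
    - [0,0,0,0,0,0.56,0]

```text
t: 4.08
position: [0.5066, -0.3625, 0.0443]
eef_rot: [0.64, 0.768, -0.002, -0.003]
wrist_force: [-0.6, -0.7, 0.2]
width: 1.001
grasp_force: 0.0
```

drive_tool:
  commands:
    - [0,0,0,0,0,0,0.5]
    - [0,0,0,0,0,0,1]
    - [0,0,0,0,0,0,1]
    - [0,0,0,0,0,0,1]
    - [0,0,0,0,0,0,1]
    - [0,0,0,0,0,0,1]
    - [0,0,0,0,0,0,1]
    - [0,0,0,0,0,0,1]
  newtons: 50

```text
t: 4.75
position: [0.5105, -0.3611, 0.0492]
eef_rot: [0.638, 0.77, -0.0, 0.001]
wrist_force: [-1.6, -0.4, 7.3]
width: 0.15
grasp_force: 54.5
```

```bash
python3 plan.py "510 -361 48 100.8" "510 -361 145 100.8" "488.5 -181 115 5.6" "488.5 -181 101 5.6"
```

```text
(-0.0, 0.0, 0.0, -0.97, 'rows>=', 3)
 -> [510.0, -361.0, 145.0, 100.8]
(0.831, 0.452, 0.032, 0.075, 'rows>=', 4)
(0.831, 0.426, -0.154, 0.075, 'rows>=', 4)
(0.83, 0.328, -0.313, 0.075, 'rows>=', 4)
(0.831, 0.174, -0.418, 0.075, 'rows>=', 4)
 -> [488.48, -181.06, 115.0, 5.6]
(0.0, 0.0, -0.001, 0.14, 'rows>=', 1)
 -> [488.47, -180.96, 101.0, 5.6]
```

drive_tool:
  commands:
    - [0,0,0,0,0,-0.97,1]
    - [0,0,0,0,0,-0.97,1]
    - [0,0,0,0,0,-0.97,1]
    - [0,0,0,0,0,-0.97,1]

```text
t: 5.08
position: [0.512, -0.3617, 0.1494]
eef_rot: [0.638, 0.77, 0.0, 0.003]
wrist_force: [-0.2, -0.2, -1.6]
width: 0.156
grasp_force: 53.4
```

drive_tool:
  commands:
    - [0,0,0.831,0.452,0.032,0.075,1]
    - [0,0,0.831,0.452,0.032,0.075,1]
    - [0,0,0.831,0.452,0.032,0.075,1]
    - [0,0,0.831,0.452,0.032,0.075,1]
    - [0,0,0.831,0.452,0.032,0.075,1]

```text
t: 5.5
position: [0.5045, -0.3151, 0.1369]
eef_rot: [0.783, 0.622, -0.001, -0.001]
wrist_force: [-0.3, 0.0, -0.4]
width: 0.154
grasp_force: 53.3
```

drive_tool:
  commands:
    - [0,0,0.831,0.426,-0.154,0.075,1]
    - [0,0,0.831,0.426,-0.154,0.075,1]
    - [0,0,0.831,0.426,-0.154,0.075,1]
    - [0,0,0.831,0.426,-0.154,0.075,1]
    - [0,0,0.831,0.426,-0.154,0.075,1]

```text
t: 5.92
position: [0.4993, -0.2703, 0.1296]
eef_rot: [0.894, 0.448, -0.001, -0.0]
wrist_force: [-0.8, 0.5, -1.3]
width: 0.156
grasp_force: 53.3
```

drive_tool:
  commands:
    - [0,0,0.83,0.328,-0.313,0.075,1]
    - [0,0,0.83,0.328,-0.313,0.075,1]
    - [0,0,0.83,0.328,-0.313,0.075,1]
    - [0,0,0.83,0.328,-0.313,0.075,1]
    - [0,0,0.83,0.328,-0.313,0.075,1]

```text
t: 6.33
position: [0.494, -0.2255, 0.1223]
eef_rot: [0.967, 0.254, -0.0, -0.0]
wrist_force: [0.1, 0.0, -0.9]
width: 0.152
grasp_force: 53.3
```

drive_tool:
  commands:
    - [0,0,0.831,0.174,-0.418,0.075,1]
    - [0,0,0.831,0.174,-0.418,0.075,1]
    - [0,0,0.831,0.174,-0.418,0.075,1]
    - [0,0,0.831,0.174,-0.418,0.075,1]
    - [0,0,0.831,0.174,-0.418,0.075,1]
    - [0,0,0.831,0.174,-0.418,0.075,1]

```text
t: 6.83
position: [0.4888, -0.181, 0.115]
eef_rot: [0.999, 0.051, -0.0, 0.0]
wrist_force: [0.1, -0.2, -1.4]
width: 0.153
grasp_force: 53.3
```

Run:
```python
from h import *
c=cam('top'); d=cam('side')
a=cv2.resize(c['frame'][190:260,190:350],(800,350),interpolation=cv2.INTER_CUBIC); b=cv2.resize(d['frame'][110:260,200:360],(267,250)); im=np.zeros((600,800,3),np.uint8); im[:350]=a; im[350:,:267]=b
save('lift.png',np.clip(im*1.6,0,255).astype(np.uint8))
W=cloud(d).reshape(-1,3); m=(abs(W[:,0]-.4885)<.08)&(abs(W[:,1]+.181)<.05)&(W[:,2]>.055)&(W[:,2]<.115); P=W[m]; print(len(P),P.min(0),P.max(0))
```

```text
399 [ 0.44861767 -0.18483567  0.05876184] [ 0.56785927 -0.13137404  0.11498501]
```

View pics/lift.png

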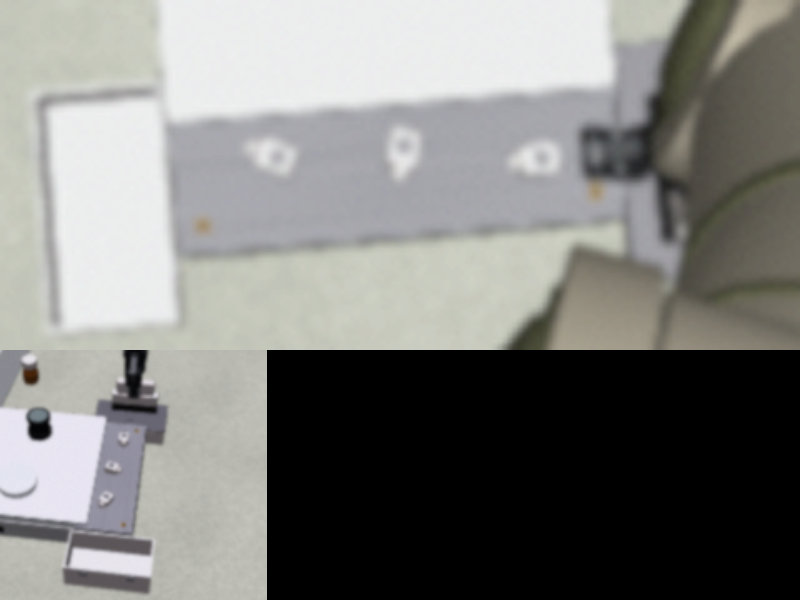

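The squeegee is held upright just off the −y end of the ledge, in line with the sweep path. The mouldings sit at (270,152), (404,152) and (535,155) in the crop, ahead of it. I'll check its extent along x before lowering it.

```bash
python3 - <<'E'
from h import *
d=cam('side'); W=cloud(d).reshape(-1,3)
R=np.array([[np.cos(.096),np.sin(.096)],[-np.sin(.096),np.cos(.096)]])
L=np.c_[(W[:,:2]-[.597,-.0235])@R.T,W[:,2]]*1000
for lo,hi in((58,70),(70,78),(80,98)):
    P=L[(L[:,1]>-175)&(L[:,1]<-128)&(L[:,0]<-60)&(L[:,0]>-200)&(L[:,2]>lo)&(L[:,2]<hi)]; print(lo,len(P),np.percentile(P,[2,50,98],axis=0).round(0).tolist())
# deck edge & ledge
P=L[(abs(L[:,1])<110)&(abs(L[:,0]+110)<60)]
for a in range(-160,-60,5):
    q=P[(P[:,0]>=a)&(P[:,0]<a+5),2]; print(a,len(q),np.round(np.median(q),1) if len(q) else'',end='; ')
E
python3 plan.py "488.48 -181.06 115 5.6" "488.5 -181 101 5.6" "479.9 -91.4 101 5.6" "471.3 -1.7 101 5.6" "462 97 101 5.6" "460.0 115 101 5.6"
```

```text
58 29 [[-160.0, -136.0, 63.0], [-124.0, -133.0, 67.0], [-86.0, -131.0, 70.0]]
70 90 [[-161.0, -139.0, 70.0], [-121.0, -134.0, 75.0], [-84.0, -130.0, 78.0]]
80 129 [[-160.0, -143.0, 81.0], [-123.0, -137.0, 88.0], [-84.0, -132.0, 98.0]]
-160 171 1.0; -155 178 0.5; -150 249 47.2; -145 237 375.7; -140 276 331.6; -135 347 318.7; -130 375 305.0; -125 373 295.1; -120 381 290.5; -115 354 299.4; -110 321 323.1; -105 260 346.8; -100 234 382.2; -95 215 379.4; -90 177 51.2; -85 160 49.7; -80 169 50.2; -75 125 61.4; -70 111 61.6; -65 105 61.6; (-0.0, 0.0, -0.001, 0.14, 'rows>=', 1)
 -> [488.47, -180.96, 101.0, 5.6]
(-0.0, 0.002, -0.9, 0.0, 'rows>=', 3)
 -> [479.89, -91.37, 101.0, 5.6]
(-0.0, 0.002, -0.901, 0.0, 'rows>=', 3)
 -> [471.29, -1.68, 101.0, 5.6]
(-0.0, 0.004, -0.991, 0.0, 'rows>=', 3)
 -> [462.02, 96.99, 101.0, 5.6]
(-0.0, -0.003, -0.181, 0.0, 'rows>=', 1)
 -> [459.96, 114.97, 101.0, 5.6]
```

drive_tool:
  commands:
    - [0,0,0,0,0,0.14,1]
    - [0,0,0,0,0,0.14,1]
    - [0,0,0,0,0,0.14,1]

```text
t: 7.23
position: [0.4884, -0.1809, 0.1009]
eef_rot: [0.999, 0.049, -0.001, -0.0]
wrist_force: [0.7, -1.1, -0.7]
width: 0.154
grasp_force: 53.3
```

drive_tool:
  commands:
    - [0,0,0,0,-0.12,0,1]
    - [0,0,0,0,-0.24,0,1]
    - [0,0,0,0,-0.36,0,1]
    - [0,0,0,0,-0.48,0,1]
    - [0,0,0,0,-0.6,0,1]
    - [0,0,0,0,-0.7,0,1]
    - [0,0,0,0,-0.8,0,1]
    - [0,0,0,0,-0.9,0,1]

```text
t: 7.9
position: [0.4801, -0.09, 0.1013]
eef_rot: [0.999, 0.049, 0.0, 0.0]
wrist_force: [-0.1, 0.2, -1.2]
width: 0.153
grasp_force: 53.4
```

drive_tool:
  commands:
    - [0,0,0,0,-0.12,0,1]
    - [0,0,0,0,-0.24,0,1]
    - [0,0,0,0,-0.36,0,1]
    - [0,0,0,0,-0.48,0,1]
    - [0,0,0,0,-0.6,0,1]
    - [0,0,0,0,-0.7,0,1]
    - [0,0,0,0,-0.8,0,1]
    - [0,0,0,0,-0.9,0,1]

```text
t: 8.57
position: [0.4714, -0.0008, 0.1013]
eef_rot: [0.999, 0.048, 0.0, 0.0]
wrist_force: [0.3, -0.0, -0.9]
width: 0.156
grasp_force: 53.3
```

drive_tool:
  commands:
    - [0,0,0,0,-0.12,0,1]
    - [0,0,0,0,-0.24,0,1]
    - [0,0,0,0,-0.36,0,1]
    - [0,0,0,0,-0.48,0,1]
    - [0,0,0,0,-0.6,0,1]
    - [0,0,0,0,-0.72,0,1]
    - [0,0,0,0,-0.85,0,1]
    - [0,0,0,0,-0.98,0,1]

```text
t: 9.23
position: [0.4619, 0.0968, 0.1013]
eef_rot: [0.999, 0.048, 0.0, 0.0]
wrist_force: [0.7, 0.5, -1.0]
width: 0.155
grasp_force: 53.3
```

drive_tool:
  commands:
    - [0,0,0,0,-0.1,0,1]
    - [0,0,0,0,-0.18,0,1]
    - [0,0,0,0,-0.18,0,1]

```text
t: 9.48
position: [0.4601, 0.1156, 0.1012]
eef_rot: [0.999, 0.049, -0.0, -0.0]
wrist_force: [0.7, -0.3, -1.2]
width: 0.154
grasp_force: 53.3
```

Run:
```python
from h import *
for n in('top','side'):
    c=cam(n)
    for r in spot_in(n,'moulding1')[:6]: 
        u,v=r['location']; print(n,round(r['score'],2),np.round([u,v]),cloud(c)[int(v),int(u)].round(3))
    if n=='side': a=cv2.resize(c['frame'][140:270,190:330],(640,594),interpolation=cv2.INTER_CUBIC)
save('swept.png',np.clip(a*1.5,0,255).astype(np.uint8))
```

```text
side 0.61 [273. 236.] [0.447 0.111 0.019]
side 0.44 [259. 242.] [0.478 0.135 0.015]
side 0.43 [250. 233.] [0.506 0.119 0.018]
```

View pics/swept.png

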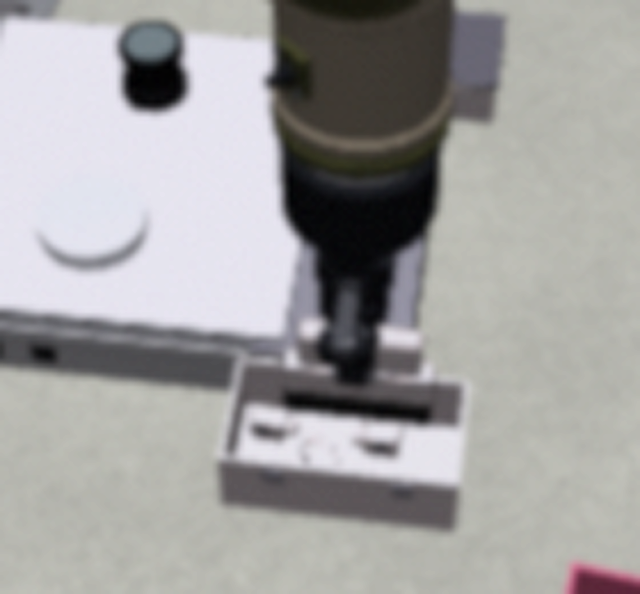

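All three mouldings are in the white bin, at about (270,430), (320,450) and (380,440). Now I'll return the squeegee to where it stood.

```bash
python3 plan.py "460.0 115 101 5.6" "460 115 150 5.6" "510 -361 140 100.8" "510 -361 49.5 100.8" "510 -361 140 100.8"
```

```text
(-0.0, 0.0, 0.0, -0.49, 'rows>=', 2)
 -> [460.0, 115.0, 150.0, 5.6]
(-0.665, 0.007, 0.957, 0.02, 'rows>=', 3)
(-0.664, -0.307, 0.907, 0.02, 'rows>=', 3)
(-0.665, -0.585, 0.758, 0.02, 'rows>=', 3)
(-0.664, -0.8, 0.525, 0.02, 'rows>=', 3)
(-0.665, -0.928, 0.236, 0.02, 'rows>=', 3)
 -> [510.03, -361.03, 140.0, 100.8]
(-0.0, 0.0, -0.0, 0.905, 'rows>=', 3)
 -> [510.03, -361.03, 49.5, 100.8]
(-0.0, 0.0, -0.0, -0.905, 'rows>=', 3)
 -> [510.03, -361.03, 140.0, 100.8]
```

drive_tool:
  commands:
    - [0,0,0,0,0,-0.49,1]
    - [0,0,0,0,0,-0.49,1]
    - [0,0,0,0,0,-0.49,1]

```text
t: 9.93
position: [0.4614, 0.1133, 0.1521]
eef_rot: [0.999, 0.048, 0.002, -0.0]
wrist_force: [0.3, -1.1, -1.4]
width: 0.154
grasp_force: 53.4
```

drive_tool:
  commands:
    - [0,0,-0.665,0.007,0.957,0.02,1]
    - [0,0,-0.665,0.007,0.957,0.02,1]
    - [0,0,-0.665,0.007,0.957,0.02,1]
    - [0,0,-0.665,0.007,0.957,0.02,1]

```text
t: 10.27
position: [0.47, 0.0144, 0.1478]
eef_rot: [0.977, 0.212, -0.0, 0.001]
wrist_force: [0.3, 0.2, -0.7]
width: 0.154
grasp_force: 53.2
```

drive_tool:
  commands:
    - [0,0,-0.664,-0.307,0.907,0.02,1]
    - [0,0,-0.664,-0.307,0.907,0.02,1]
    - [0,0,-0.664,-0.307,0.907,0.02,1]
    - [0,0,-0.664,-0.307,0.907,0.02,1]

```text
t: 10.6
position: [0.4799, -0.0801, 0.1457]
eef_rot: [0.929, 0.37, -0.0, 0.0]
wrist_force: [0.1, -0.5, -0.8]
width: 0.153
grasp_force: 53.3
```

drive_tool:
  commands:
    - [0,0,-0.665,-0.585,0.758,0.02,1]
    - [0,0,-0.665,-0.585,0.758,0.02,1]
    - [0,0,-0.665,-0.585,0.758,0.02,1]
    - [0,0,-0.665,-0.585,0.758,0.02,1]

```text
t: 10.93
position: [0.49, -0.1745, 0.1436]
eef_rot: [0.855, 0.519, 0.0, 0.0]
wrist_force: [-0.0, 0.1, -1.9]
width: 0.156
grasp_force: 53.3
```

drive_tool:
  commands:
    - [0,0,-0.664,-0.8,0.525,0.02,1]
    - [0,0,-0.664,-0.8,0.525,0.02,1]
    - [0,0,-0.664,-0.8,0.525,0.02,1]
    - [0,0,-0.664,-0.8,0.525,0.02,1]

```text
t: 11.27
position: [0.5, -0.2691, 0.1415]
eef_rot: [0.757, 0.653, 0.0, 0.0]
wrist_force: [-0.5, 0.0, -1.1]
width: 0.151
grasp_force: 53.3
```

drive_tool:
  commands:
    - [0,0,-0.665,-0.928,0.236,0.02,1]
    - [0,0,-0.665,-0.928,0.236,0.02,1]
    - [0,0,-0.665,-0.928,0.236,0.02,1]
    - [0,0,-0.665,-0.928,0.236,0.02,1]
    - [0,0,-0.665,-0.928,0.236,0.02,1]
    - [0,0,-0.665,-0.928,0.236,0.02,1]

```text
t: 11.77
position: [0.5104, -0.359, 0.1398]
eef_rot: [0.638, 0.77, 0.001, -0.001]
wrist_force: [-0.6, -0.1, -0.8]
width: 0.15
grasp_force: 53.3
```

drive_tool:
  commands:
    - [0,0,0,0,0,0.3,1]
    - [0,0,0,0,0,0.6,1]
    - [0,0,0,0,0,0.75,1]
    - [0,0,0,0,0,0.83,1]
    - [0,0,0,0,0,0.88,1]
    - [0,0,0,0,0,0.905,1]
    - [0,0,0,0,0,0.905,1]

```text
t: 12.35
position: [0.5104, -0.3615, 0.0501]
eef_rot: [0.638, 0.77, 0.0, 0.0]
wrist_force: [0.0, 0.6, -1.6]
width: 0.158
grasp_force: 53.3
```

drive_tool:
  commands:
    - [0,0,0,0,0,0.01,1]
    - [0,0,0,0,0,0.018,1]
    - [0,0,0,0,0,0.018,1]
    - [0,0,0,0,0,0.018,1]

```text
t: 12.68
position: [0.5104, -0.3625, 0.0492]
eef_rot: [0.638, 0.77, 0.0, 0.001]
wrist_force: [-0.9, 1.4, 6.2]
width: 0.151
grasp_force: 54.4
```

drive_tool:
  commands:
    - [0,0,0,0,0,0,0.7]
    - [0,0,0,0,0,0,0.4]
    - [0,0,0,0,0,0,0]
    - [0,0,0,0,0,0,0]
    - [0,0,0,0,0,0,0]
    - [0,0,0,0,0,0,0]
    - [0,0,0,0,0,0,0]

```text
t: 13.27
position: [0.5098, -0.3622, 0.0479]
eef_rot: [0.638, 0.77, -0.0, -0.0]
wrist_force: [0.2, 1.0, 1.0]
width: 0.999
grasp_force: 0.0
```

```bash
python3 plan.py "510 -361 47.7 100.8" "510 -361 145 100.8" "541 393 190 271" "541 393 110 271" "541 393 27 271"
```

```text
(-0.0, 0.0, 0.0, -0.973, 'rows>=', 3)
 -> [510.0, -361.0, 145.0, 100.8]
(-0.743, 0.919, 0.215, -0.056, 'rows>=', 4)
(-0.742, 0.778, 0.533, -0.057, 'rows>=', 4)
(-0.743, 0.531, 0.779, -0.056, 'rows>=', 4)
(-0.743, 0.213, 0.919, -0.056, 'rows>=', 4)
(-0.742, -0.136, 0.934, -0.056, 'rows>=', 4)
(-0.743, -0.465, 0.82, -0.057, 'rows>=', 4)
(-0.742, -0.731, 0.597, -0.056, 'rows>=', 4)
(-0.743, -0.897, 0.29, -0.056, 'rows>=', 4)
 -> [541.0, 392.97, 190.0, 271.0]
(-0.0, -0.0, -0.0, 0.8, 'rows>=', 2)
 -> [541.0, 392.97, 110.0, 271.0]
(-0.0, -0.0, -0.0, 0.83, 'rows>=', 3)
 -> [541.0, 392.97, 27.0, 271.0]
```

drive_tool:
  commands:
    - [0,0,0,0,0,-0.5,0]
    - [0,0,0,0,0,-0.973,0]
    - [0,0,0,0,0,-0.973,0]
    - [0,0,0,0,0,-0.973,0]

```text
t: 13.6
position: [0.5117, -0.3633, 0.1494]
eef_rot: [0.638, 0.77, 0.0, 0.003]
wrist_force: [-0.3, -0.1, 0.5]
width: 0.996
grasp_force: 0.0
```

drive_tool:
  commands:
    - [0,0,-0.743,0.919,0.215,-0.056,0]
    - [0,0,-0.743,0.919,0.215,-0.056,0]
    - [0,0,-0.743,0.919,0.215,-0.056,0]
    - [0,0,-0.743,0.919,0.215,-0.056,0]

```text
t: 13.93
position: [0.5141, -0.2636, 0.1506]
eef_rot: [0.479, 0.878, 0.001, -0.001]
wrist_force: [-0.0, 0.2, -0.3]
width: 0.999
grasp_force: 0.0
```

drive_tool:
  commands:
    - [0,0,-0.742,0.778,0.533,-0.057,0]
    - [0,0,-0.742,0.778,0.533,-0.057,0]
    - [0,0,-0.742,0.778,0.533,-0.057,0]
    - [0,0,-0.742,0.778,0.533,-0.057,0]

```text
t: 14.27
position: [0.5181, -0.1705, 0.1563]
eef_rot: [0.311, 0.951, 0.001, -0.0]
wrist_force: [1.1, 0.4, -0.6]
width: 0.998
grasp_force: 0.0
```

drive_tool:
  commands:
    - [0,0,-0.743,0.531,0.779,-0.056,0]
    - [0,0,-0.743,0.531,0.779,-0.056,0]
    - [0,0,-0.743,0.531,0.779,-0.056,0]
    - [0,0,-0.743,0.531,0.779,-0.056,0]

```text
t: 14.6
position: [0.5222, -0.0771, 0.1619]
eef_rot: [0.131, 0.991, 0.001, -0.0]
wrist_force: [0.8, 0.5, -0.9]
width: 0.999
grasp_force: 0.0
```

drive_tool:
  commands:
    - [0,0,-0.743,0.213,0.919,-0.056,0]
    - [0,0,-0.743,0.213,0.919,-0.056,0]
    - [0,0,-0.743,0.213,0.919,-0.056,0]
    - [0,0,-0.743,0.213,0.919,-0.056,0]
    - [0,0,-0.743,0.213,0.919,-0.056,0]

```text
t: 15.02
position: [0.5258, 0.0131, 0.1669]
eef_rot: [-0.048, 0.999, -0.0, -0.001]
wrist_force: [0.8, -0.7, 0.0]
width: 1.004
grasp_force: 0.0
```

drive_tool:
  commands:
    - [0,0,-0.742,-0.136,0.934,-0.056,0]
    - [0,0,-0.742,-0.136,0.934,-0.056,0]
    - [0,0,-0.742,-0.136,0.934,-0.056,0]
    - [0,0,-0.742,-0.136,0.934,-0.056,0]
    - [0,0,-0.742,-0.136,0.934,-0.056,0]

```text
t: 15.43
position: [0.5299, 0.1069, 0.1725]
eef_rot: [-0.231, 0.973, -0.0, -0.001]
wrist_force: [0.2, -0.6, -1.1]
width: 1.0
grasp_force: 0.0
```

drive_tool:
  commands:
    - [0,0,-0.743,-0.465,0.82,-0.057,0]
    - [0,0,-0.743,-0.465,0.82,-0.057,0]
    - [0,0,-0.743,-0.465,0.82,-0.057,0]
    - [0,0,-0.743,-0.465,0.82,-0.057,0]
    - [0,0,-0.743,-0.465,0.82,-0.057,0]

```text
t: 15.85
position: [0.5341, 0.2007, 0.1781]
eef_rot: [-0.406, 0.914, -0.001, -0.001]
wrist_force: [-0.7, -0.3, -0.2]
width: 1.0
grasp_force: 0.0
```

drive_tool:
  commands:
    - [0,0,-0.742,-0.731,0.597,-0.056,0]
    - [0,0,-0.742,-0.731,0.597,-0.056,0]
    - [0,0,-0.742,-0.731,0.597,-0.056,0]
    - [0,0,-0.742,-0.731,0.597,-0.056,0]
    - [0,0,-0.742,-0.731,0.597,-0.056,0]

```text
t: 16.27
position: [0.5381, 0.2948, 0.1836]
eef_rot: [-0.568, 0.823, -0.001, -0.001]
wrist_force: [0.8, -0.9, -0.0]
width: 1.003
grasp_force: 0.0
```

drive_tool:
  commands:
    - [0,0,-0.743,-0.897,0.29,-0.056,0]
    - [0,0,-0.743,-0.897,0.29,-0.056,0]
    - [0,0,-0.743,-0.897,0.29,-0.056,0]
    - [0,0,-0.743,-0.897,0.29,-0.056,0]
    - [0,0,-0.743,-0.897,0.29,-0.056,0]
    - [0,0,-0.743,-0.897,0.29,-0.056,0]

```text
t: 16.77
position: [0.5426, 0.3883, 0.1894]
eef_rot: [0.71, -0.704, 0.001, 0.001]
wrist_force: [-0.6, -0.8, 0.4]
width: 0.997
grasp_force: 0.0
```

Run:
```python
from h import *
s=get_state(); print(s['t'],s['q'].round(3),s['position'].round(4),s['eef_rot'].round(3))
c=cam('top'); W=cloud(c).reshape(-1,3)
m=(abs(W[:,0]-.51)<.06)&(abs(W[:,1]+.361)<.06)&(W[:,2]>.05)&(W[:,2]<.08); print(m.sum(),W[m].mean(0).round(3))
```

```text
16.7667 [-0.098  0.815 -1.049  1.75   0.802  1.075  1.719] [0.5426 0.3883 0.1894] [ 0.71  -0.704  0.001  0.001]
136 [ 0.508 -0.362  0.061]
```

drive_tool:
  commands:
    - [0,0,-0.1,0,0,0.4,0]
    - [0,0,-0.21,0,0,0.8,0]
    - [0,0,-0.21,0,0,0.8,0]
    - [0,0,-0.21,0,0,0.8,0]

```text
t: 17.15
position: [0.5415, 0.3893, 0.109]
eef_rot: [0.747, -0.665, 0.0, 0.002]
wrist_force: [-0.2, -0.0, 0.3]
width: 1.0
grasp_force: 0.0
```

drive_tool:
  commands:
    - [0,0,0,0,0,0.35,0]
    - [0,0,0,0,0,0.65,0]
    - [0,0,0,0,0,0.78,0]
    - [0,0,0,0,0,0.83,0]
    - [0,0,0,0,0,0.83,0]

```text
t: 17.57
position: [0.5419, 0.3919, 0.0282]
eef_rot: [0.748, -0.663, -0.0, -0.0]
wrist_force: [0.1, 0.1, 1.1]
width: 0.999
grasp_force: 0.0
```

drive_tool:
  commands:
    - [0,0,0,0,0,0,0.5]
    - [0,0,0,0,0,0,1]
    - [0,0,0,0,0,0,1]
    - [0,0,0,0,0,0,1]
    - [0,0,0,0,0,0,1]
    - [0,0,0,0,0,0,1]
    - [0,0,0,0,0,0,1]
  newtons: 90

```text
t: 18.15
position: [0.5418, 0.3918, 0.0278]
eef_rot: [0.749, -0.663, 0.0, -0.0]
wrist_force: [-0.8, -1.4, 6.3]
width: 0.096
grasp_force: 89.1
```

```bash
python3 - <<'E'
from h import *
s=get_state(); print(s['t'],s['q'].round(3),s['position'].round(4),s['eef_rot'].round(3))
E
python3 plan.py "541 393 27 277" "541 393 120 277" "473 100 140 97"
```

```text
18.15 [-0.17   0.998 -0.921  1.831  1.041  0.888  1.652] [0.5418 0.3918 0.0278] [ 0.749 -0.663  0.    -0.   ]
(-0.0, 0.0, 0.0, -0.93, 'rows>=', 3)
 -> [541.0, 393.0, 120.0, 277.0]
(0.898, 0.404, 0.147, -0.029, 'rows>=', 4)
(0.897, 0.427, -0.042, -0.028, 'rows>=', 4)
(0.898, 0.367, -0.224, -0.029, 'rows>=', 4)
(0.897, 0.234, -0.361, -0.028, 'rows>=', 4)
(0.898, 0.054, -0.426, -0.029, 'rows>=', 4)
(0.898, -0.136, -0.407, -0.028, 'rows>=', 4)
(0.897, -0.3, -0.308, -0.029, 'rows>=', 4)
 -> [473.02, 100.02, 140.0, 97.01]
```

```bash
python3 plan.py "541 393 27 277" "541 393 127 277" "450 -37.5 150 95.5"
```

```text
(-0.0, 0.0, 0.0, -1.0, 'rows>=', 3)
 -> [541.0, 393.0, 127.0, 277.0]
(0.905, 0.595, 0.204, -0.033, 'rows>=', 4)
(0.905, 0.624, -0.076, -0.033, 'rows>=', 4)
(0.905, 0.527, -0.342, -0.033, 'rows>=', 4)
(0.905, 0.325, -0.538, -0.032, 'rows>=', 4)
(0.905, 0.058, -0.626, -0.033, 'rows>=', 4)
(0.905, -0.222, -0.588, -0.033, 'rows>=', 4)
(0.906, -0.457, -0.431, -0.033, 'rows>=', 4)
 -> [450.04, -37.47, 150.0, 95.49]
```

drive_tool:
  commands:
    - [0,0,0,0,0,-0.3,1]
    - [0,0,0,0,0,-0.65,1]
    - [0,0,0,0,0,-1.0,1]
    - [0,0,0,0,0,-1.0,1]

```text
t: 18.48
position: [0.5426, 0.3945, 0.1336]
eef_rot: [0.749, -0.663, -0.0, -0.004]
wrist_force: [-0.0, 0.9, -2.1]
width: 0.094
grasp_force: 88.4
```

drive_tool:
  commands:
    - [0,0,0.905,0.595,0.204,-0.033,1]
    - [0,0,0.905,0.595,0.204,-0.033,1]
    - [0,0,0.905,0.595,0.204,-0.033,1]
    - [0,0,0.905,0.595,0.204,-0.033,1]
    - [0,0,0.905,0.595,0.204,-0.033,1]

```text
t: 18.9
position: [0.5286, 0.3294, 0.1304]
eef_rot: [-0.579, 0.815, -0.0, -0.0]
wrist_force: [-0.7, 0.1, -3.0]
width: 0.095
grasp_force: 88.5
```

drive_tool:
  commands:
    - [0,0,0.905,0.624,-0.076,-0.033,1]
    - [0,0,0.905,0.624,-0.076,-0.033,1]
    - [0,0,0.905,0.624,-0.076,-0.033,1]
    - [0,0,0.905,0.624,-0.076,-0.033,1]
    - [0,0,0.905,0.624,-0.076,-0.033,1]

```text
t: 19.32
position: [0.5154, 0.2685, 0.1338]
eef_rot: [-0.383, 0.924, -0.0, -0.0]
wrist_force: [0.5, 0.2, -2.5]
width: 0.096
grasp_force: 88.5
```

drive_tool:
  commands:
    - [0,0,0.905,0.527,-0.342,-0.033,1]
    - [0,0,0.905,0.527,-0.342,-0.033,1]
    - [0,0,0.905,0.527,-0.342,-0.033,1]
    - [0,0,0.905,0.527,-0.342,-0.033,1]
    - [0,0,0.905,0.527,-0.342,-0.033,1]

```text
t: 19.73
position: [0.5024, 0.2074, 0.1371]
eef_rot: [-0.167, 0.986, -0.0, -0.0]
wrist_force: [-0.2, 0.7, -2.2]
width: 0.095
grasp_force: 88.6
```

drive_tool:
  commands:
    - [0,0,0.905,0.325,-0.538,-0.032,1]
    - [0,0,0.905,0.325,-0.538,-0.032,1]
    - [0,0,0.905,0.325,-0.538,-0.032,1]
    - [0,0,0.905,0.325,-0.538,-0.032,1]
    - [0,0,0.905,0.325,-0.538,-0.032,1]

```text
t: 20.15
position: [0.4894, 0.1461, 0.1403]
eef_rot: [0.057, 0.998, -0.0, -0.0]
wrist_force: [0.2, 0.7, -3.3]
width: 0.096
grasp_force: 88.8
```

drive_tool:
  commands:
    - [0,0,0.905,0.058,-0.626,-0.033,1]
    - [0,0,0.905,0.058,-0.626,-0.033,1]
    - [0,0,0.905,0.058,-0.626,-0.033,1]
    - [0,0,0.905,0.058,-0.626,-0.033,1]
    - [0,0,0.905,0.058,-0.626,-0.033,1]

```text
t: 20.57
position: [0.4764, 0.0847, 0.1435]
eef_rot: [0.279, 0.96, -0.0, -0.0]
wrist_force: [-0.7, 0.1, -2.5]
width: 0.096
grasp_force: 89.0
```

drive_tool:
  commands:
    - [0,0,0.905,-0.222,-0.588,-0.033,1]
    - [0,0,0.905,-0.222,-0.588,-0.033,1]
    - [0,0,0.905,-0.222,-0.588,-0.033,1]
    - [0,0,0.905,-0.222,-0.588,-0.033,1]
    - [0,0,0.905,-0.222,-0.588,-0.033,1]

```text
t: 20.98
position: [0.4634, 0.0233, 0.1468]
eef_rot: [0.487, 0.873, -0.0, -0.0]
wrist_force: [0.1, -0.3, -2.5]
width: 0.099
grasp_force: 89.1
```

drive_tool:
  commands:
    - [0,0,0.906,-0.457,-0.431,-0.033,1]
    - [0,0,0.906,-0.457,-0.431,-0.033,1]
    - [0,0,0.906,-0.457,-0.431,-0.033,1]
    - [0,0,0.906,-0.457,-0.431,-0.033,1]
    - [0,0,0.906,-0.457,-0.431,-0.033,1]
    - [0,0,0.906,-0.457,-0.431,-0.033,1]
    - [0,0,0.906,-0.457,-0.431,-0.033,1]

```text
t: 21.57
position: [0.4505, -0.0379, 0.1501]
eef_rot: [0.67, 0.743, -0.0, -0.0]
wrist_force: [-0.8, -0.6, -1.6]
width: 0.092
grasp_force: 89.1
```

Run:
```python
from h import *
s=get_state(); print(s['t'],s['q'].round(3),s['position'].round(4),s['eef_rot'].round(4))
for n in('top','side'):
    c=cam(n); 
    for t,z in(('strip',.127),('deck_edge',.063)):
        for r in outline_of(n,t)[:2]:
            R=rect(c,r['mask'],z); print(n,t,round(r['score'],2),np.round(r['location']),r['mask'].sum(),np.round(R[0],1),np.round(R[1]),round(R[2],1))
    save(n+'_carry.png',c['frame'],1.5)
```

```text
21.5667 [ 0.157  0.454 -0.269  2.289  0.283  0.429 -0.242] [ 0.4505 -0.0379  0.1501] [ 6.697e-01  7.426e-01 -0.000e+00 -3.000e-04]
top deck_edge 0.92 [262. 168.] 6206 [625.9 -18.8] [225. 245.] 5.0
top deck_edge 0.27 [242. 167.] 498 [635.1  36.9] [65. 64.] 0.8
side strip 0.71 [277. 176.] 1533 [457.9 -12.9] [ 86. 198.] 6.1
side strip 0.44 [265. 236.] 1502 [452.  194.2] [116.  88.] 5.7
side deck_edge 0.92 [223. 179.] 4446 [629.1 -12.6] [220. 244.] 5.5
side deck_edge 0.24 [260. 205.] 743 [483.8 -12.8] [ 86. 236.] 1.2
```

View pics/side_carry.png

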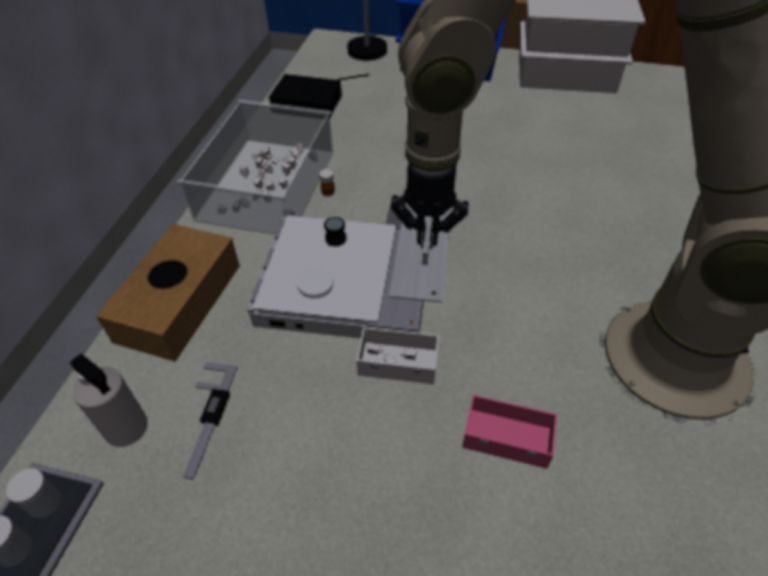

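The side view shows the strip held level with its screw-hole edge toward the robot (hole at (433,293)). Its near (+y) end runs about (388,296) to (441,298). I'll measure that end and the deck end in the same frame.

```bash
cat > meas.py <<'E'
from h import *
import sys
zt=float(sys.argv[1])
c=cam('side'); 
def ends(mask,z,name):
    k,_=cv2.findContours(mask.astype(np.uint8),0,1); k=max(k,key=cv2.contourArea)[:,0]
    L=onplane(c,k,z)*1000; th=np.radians(5.5); R=np.array([[np.cos(th),np.sin(th)],[-np.sin(th),np.cos(th)]])
    B=(L-[597,-23.5])@R.T
    # robust side lines
    e=B[:,1].max(); S=B[(B[:,1]>e-8)&(B[:,0]>B[:,0].min()+8)&(B[:,0]<B[:,0].max()-8)]
    vx,vy,x0,y0=cv2.fitLine(S.astype(np.float32),cv2.DIST_HUBER,0,.01,.01)[:,0]
    print(name,'+y end: y at mid',round(float(np.median(S[:,1])),1),'dir deg',round(float(np.degrees(np.arctan(vy/vx))),1),'xrange',B[:,0].min().round(1),B[:,0].max().round(1))
    for s,m in(('hi',B[:,0].max()),('lo',B[:,0].min())):
        S=B[(abs(B[:,0]-m)<7)&(B[:,1]<e-10)&(B[:,1]>e-110)]
        if len(S)<10: continue
        vx,vy,x0,y0=cv2.fitLine(S.astype(np.float32),cv2.DIST_HUBER,0,.01,.01)[:,0]
        print('  ',s,'x at y60',round(float(x0+(60-y0)*vx/vy),1),'yaw rel',round(float(-np.degrees(np.arctan(vx/vy))),1))
for t,z in(('strip',zt),('deck_edge',.063)):
    r=outline_of('side',t)
    if r: ends(r[0]['mask'],z,t+' %.2f'%r[0]['score'])
E
python3 meas.py .127
```

```text
strip 0.75 +y end: y at mid 120.0 dir deg -3.0 xrange -182.7 -94.7
   hi x at y60 -96.1 yaw rel 0.8
   lo x at y60 -177.8 yaw rel 2.2
deck_edge 0.57 +y end: y at mid 126.8 dir deg -0.2 xrange -79.3 143.4
   hi x at y60 141.7 yaw rel 0.2
   lo x at y60 -75.8 yaw rel 2.4
```

drive_tool:
  commands:
    - [0,0,0,0,0,0.35,1]
    - [0,0,0,0,0,0.6,1]
    - [0,0,0,0,0,0.69,1]
    - [0,0,0,0,0,0.69,1]
    - [0,0,0,0,0,0.69,1]

```text
t: 22.43
position: [0.4501, -0.0385, 0.081]
eef_rot: [0.672, 0.74, -0.001, -0.0]
wrist_force: [0.4, 0.6, -2.4]
width: 0.092
grasp_force: 88.9
```

```bash
python3 meas.py .057
python3 - <<'E'
from h import *
c=cam('side'); t=cam('top')
np.savez('l.npz',s=c['frame'],t=t['frame'])
a=cv2.resize(c['frame'][130:230,220:320],(600,600),interpolation=cv2.INTER_CUBIC)
b=cv2.resize(t['frame'][190:250,205:245],(200,300),interpolation=cv2.INTER_CUBIC); b2=cv2.resize(t['frame'][190:250,290:330],(200,300),interpolation=cv2.INTER_CUBIC)
im=np.hstack([a,np.vstack([b,b2])]); save('ledge1.png',np.clip(im*1.6,0,255).astype(np.uint8))
E
```

```text
strip 0.56 +y end: y at mid 119.8 dir deg 0.7 xrange -182.2 -93.2
   hi x at y60 -95.9 yaw rel 0.7
   lo x at y60 -177.3 yaw rel 1.6
deck_edge 0.68 +y end: y at mid 126.2 dir deg -3.3 xrange -183.3 -92.8
   hi x at y60 -95.7 yaw rel 2.8
   lo x at y60 -181.6 yaw rel 0.8
```

View pics/ledge1.png

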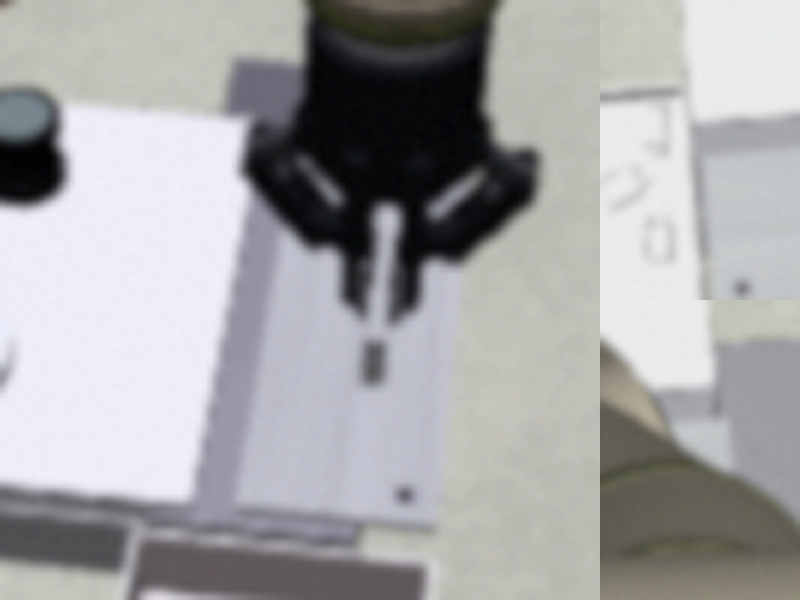

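The crop shows the strip above the ledge, with the screw hole at (404,495). Its +y end stops a few mm short of the ledge end, and in the right-hand panels it sticks out at the −y end. I'll quantify this from pixel profiles.

Run:
```python
import numpy as np
z=np.load('l.npz'); t=z['t'].astype(int)[...,:].sum(-1)
print('L cols 218..236'); 
for r in list(range(150,215,10))+list(range(216,250,3)): print(r,t[r,216:236].tolist())
print('R cols 302..322')
for r in list(range(150,215,10))+list(range(208,224,2)): print(r,t[r,302:324].tolist())
```

```text
L cols 218..236
150 [360, 360, 381, 421, 438, 440, 440, 441, 440, 440, 440, 441, 440, 440, 440, 440, 440, 439, 440, 440]
160 [367, 367, 386, 417, 436, 440, 440, 443, 440, 440, 440, 441, 440, 441, 440, 434, 431, 435, 439, 440]
170 [371, 371, 376, 397, 427, 439, 440, 440, 440, 440, 440, 440, 440, 440, 440, 431, 431, 437, 440, 440]
180 [368, 368, 366, 363, 380, 419, 440, 440, 441, 440, 440, 440, 440, 440, 440, 442, 440, 439, 440, 441]
190 [370, 368, 365, 369, 379, 399, 428, 440, 440, 439, 440, 440, 440, 440, 439, 439, 440, 440, 440, 439]
200 [370, 367, 368, 368, 374, 390, 417, 434, 437, 440, 440, 440, 440, 440, 438, 440, 440, 440, 440, 440]
210 [379, 378, 388, 408, 420, 405, 397, 419, 439, 440, 443, 440, 440, 441, 439, 440, 441, 440, 442, 440]
216 [434, 417, 404, 426, 439, 432, 395, 338, 312, 314, 316, 316, 316, 316, 316, 314, 316, 316, 315, 317]
219 [396, 377, 385, 419, 440, 433, 401, 350, 324, 317, 315, 316, 318, 320, 320, 321, 323, 323, 324, 326]
222 [432, 434, 434, 439, 440, 435, 402, 343, 311, 331, 358, 367, 369, 368, 369, 371, 368, 368, 371, 369]
225 [434, 437, 440, 440, 440, 437,
[... 1951 characters left out ...]
 297, 298]
212 [261, 289, 309, 314, 316, 314, 315, 316, 316, 308, 285, 270, 295, 303, 302, 300, 300, 300, 300, 299, 296, 298]
214 [271, 273, 314, 342, 349, 348, 352, 351, 355, 355, 347, 346, 348, 337, 311, 298, 299, 298, 298, 300, 297, 297]
216 [249, 255, 296, 346, 371, 377, 376, 374, 374, 374, 372, 374, 368, 349, 318, 303, 299, 299, 298, 298, 299, 300]
218 [174, 185, 210, 266, 320, 353, 365, 371, 370, 371, 371, 370, 365, 352, 321, 305, 300, 298, 298, 296, 298, 298]
220 [164, 161, 163, 174, 202, 245, 285, 323, 349, 359, 365, 363, 362, 351, 328, 306, 300, 298, 293, 291, 297, 299]
222 [142, 143, 141, 143, 140, 146, 161, 195, 235, 274, 314, 345, 358, 355, 334, 312, 301, 298, 300, 297, 294, 297]
```

Strip ends relative to the box: +y end short by about 5 mm, −y end out by about 6 mm, so I shift it +5.5 mm along the box's y. Tool x is the box's y and tool y is the box's x. Then I lower it to light contact.

drive_tool:
  commands:
    - [0,0,0,0.055,0,0,1]
    - [0,0,0,0.055,0,0.02,1]
    - [0,0,0,0.055,0,0.03,1]
    - [0,0,0,0.055,0,0.03,1]
    - [0,0,0,0.055,0,0.03,1]

```text
t: 23.1
position: [0.4497, -0.0332, 0.0782]
eef_rot: [0.673, 0.74, -0.0, -0.0]
wrist_force: [0.4, -0.1, -2.0]
width: 0.098
grasp_force: 89.0
```

drive_tool:
  commands:
    - [0,0,0,0,0,0.005,1]
    - [0,0,0,0,0,0.01,1]
    - [0,0,0,0,0,0.01,1]

```text
t: 23.35
position: [0.4498, -0.0333, 0.0777]
eef_rot: [0.673, 0.74, 0.0, 0.0]
wrist_force: [-1.6, 1.2, 7.3]
width: 0.095
grasp_force: 90.6
```

Run:
```python
from h import *
s=get_state(); print({k:s[k].round(4) for k in('position','eef_rot','wrist_force','wrist_torque')})
t=cam('top')['frame'].astype(int).sum(-1); np.save('t2.npy',t)
for r in (216,219,222,228,234): print(r,t[r,220:230].tolist())
for r in (210,214,216,218,220): print(r,t[r,310:320].tolist())
```

```text
{'position': array([ 0.4498, -0.0333,  0.0777]), 'eef_rot': array([6.727e-01, 7.399e-01, 0.000e+00, 2.000e-04]), 'wrist_force': array([-1.5523,  1.2425,  7.2628]), 'wrist_torque': array([0.0997, 0.3286, 0.0199])}
216 [438, 431, 395, 338, 311, 315, 316, 314, 316, 315]
219 [438, 431, 400, 350, 323, 316, 312, 313, 316, 315]
222 [437, 432, 407, 371, 360, 363, 364, 366, 365, 365]
228 [439, 438, 431, 401, 363, 365, 372, 374, 372, 372]
234 [432, 440, 431, 407, 374, 366, 372, 371, 371, 368]
210 [311, 306, 282, 264, 284, 296, 298, 300, 300, 297]
214 [346, 342, 316, 286, 291, 298, 299, 298, 299, 298]
216 [371, 371, 351, 314, 291, 294, 300, 298, 298, 300]
218 [369, 370, 360, 331, 293, 291, 300, 300, 299, 298]
220 [351, 358, 356, 328, 290, 288, 299, 300, 300, 297]
```

The ends are now flush to within about 1 mm, and contact with the ledge is light. I'll slide the strip in, slowly.

drive_tool:
  commands:
    - [0,0,0,0,0.03,0,1]
    - [0,0,0,0,0.07,0,1]
    - [0,0,0,0,0.1,0,1]
    - [0,0,0,0,0.13,0,1]
    - [0,0,0,0,0.16,0,1]
    - [0,0,0,0,0.19,0,1]
    - [0,0,0,0,0.22,0,1]
    - [0,0,0,0,0.22,0,1]

```text
t: 24.07
position: [0.4693, -0.032, 0.0777]
eef_rot: [0.673, 0.74, -0.002, -0.001]
wrist_force: [-8.8, -1.2, 15.3]
width: 0.094
grasp_force: 91.7
```

drive_tool:
  commands:
    - [0,0,0,0,0.02,0,1]
    - [0,0,0,0,0.04,0,1]
    - [0,0,0,0,0.06,0,1]
    - [0,0,0,0,0.08,0,1]
    - [0,0,0,0,0.08,0,1]

```text
t: 24.48
position: [0.477, -0.0313, 0.0777]
eef_rot: [0.673, 0.74, -0.002, -0.001]
wrist_force: [-9.1, -0.6, 15.5]
width: 0.097
grasp_force: 91.7
```

Run:
```python
from h import *
s=get_state(); print({k:s[k].round(4) for k in('position','eef_rot','wrist_force','wrist_torque')})
c=cam('side'); t=cam('top'); np.savez('l2.npz',s=c['frame'],t=t['frame'])
W=cloud(c).reshape(-1,3); th=np.radians(5.5); R=np.array([[np.cos(th),np.sin(th)],[-np.sin(th),np.cos(th)]]); L=np.c_[(W[:,:2]-[.597,-.0235])@R.T,W[:,2]]*1000
for a in(-70,-40,0,50,100): q=L[(abs(L[:,0]-a)<6)&(L[:,1]>60)&(L[:,1]<110)]; print(a,np.median(q[:,2]).round(1),end=' ')
a=cv2.resize(c['frame'][130:230,220:320],(600,600),interpolation=cv2.INTER_CUBIC); b=cv2.resize(t['frame'][190:250,205:245],(200,300),interpolation=cv2.INTER_CUBIC); b2=cv2.resize(t['frame'][190:250,290:330],(200,300),interpolation=cv2.INTER_CUBIC)
save('ledge2.png',np.clip(np.hstack([a,np.vstack([b,b2])])*1.6,0,255).astype(np.uint8))
```

```text
{'position': array([ 0.477 , -0.0313,  0.0777]), 'eef_rot': array([ 0.673 ,  0.7397, -0.0022, -0.0011]), 'wrist_force': array([-9.1377, -0.5589, 15.454 ]), 'wrist_torque': array([-0.1754,  1.7084, -0.0495])}
-70 61.4 -40 62.0 0 62.0 50 75.0 100 61.8
```

View pics/ledge2.png

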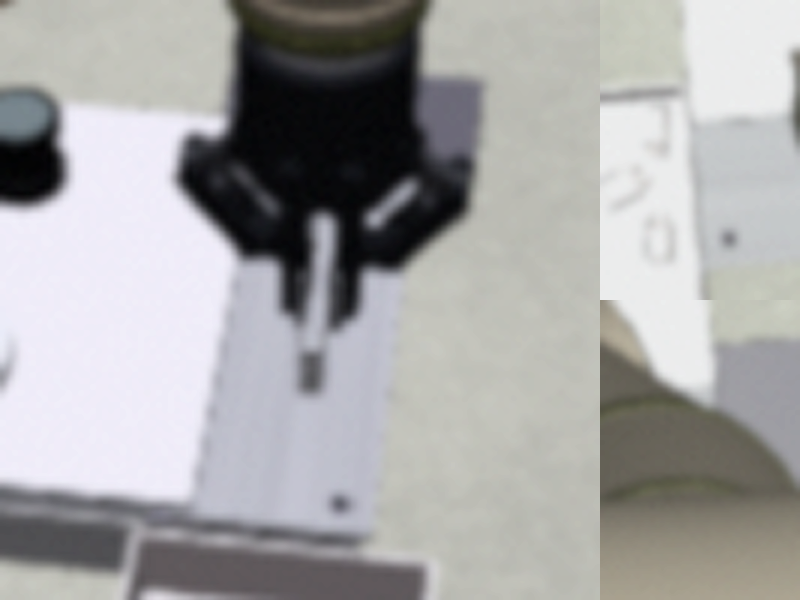

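The strip's leading edge is under the lap, the deck plate is still level at 61–62 mm, and the ends are flush. I'll push on until it butts.

drive_tool:
  commands:
    - [0,0,0,0,0.015,0,1]
    - [0,0,0,0,0.03,0,1]
    - [0,0,0,0,0.04,0,1]
    - [0,0,0,0,0.04,0,1]

```text
t: 24.92
position: [0.4808, -0.0309, 0.0777]
eef_rot: [0.673, 0.74, -0.002, -0.001]
wrist_force: [-8.3, -1.5, 15.6]
width: 0.093
grasp_force: 91.7
```

drive_tool:
  commands:
    - [0,0,0,0,0.01,0,1]
    - [0,0,0,0,0.02,0,1]
    - [0,0,0,0,0.03,0,1]
    - [0,0,0,0,0.03,0,1]

```text
t: 25.25
position: [0.4837, -0.0306, 0.0777]
eef_rot: [0.673, 0.74, -0.002, -0.001]
wrist_force: [-8.9, -1.1, 15.1]
width: 0.094
grasp_force: 91.8
```

drive_tool:
  commands:
    - [0,0,0,0,0.01,0,1]
    - [0,0,0,0,0.02,0,1]
    - [0,0,0,0,0.02,0,1]

```text
t: 25.5
position: [0.484, -0.0306, 0.0777]
eef_rot: [0.673, 0.74, -0.004, -0.002]
wrist_force: [-15.3, -0.4, 20.5]
width: 0.092
grasp_force: 92.4
```

drive_tool:
  commands:
    - [0,0,0,0,0.01,0,1]
    - [0,0,0,0,0.02,0,1]
    - [0,0,0,0,0.02,0,1]

```text
t: 25.75
position: [0.4841, -0.0306, 0.0776]
eef_rot: [0.673, 0.74, -0.005, -0.003]
wrist_force: [-19.3, 0.2, 27.2]
width: 0.098
grasp_force: 93.2
```

It has butted at x=0.484. I'll ease the forward command back a little and then check the push, end alignment and seating.

drive_tool:
  commands:
    - [0,0,0,0,-0.015,0,1]
    - [0,0,0,0,-0.025,0,1]
    - [0,0,0,0,-0.025,0,1]
    - [0,0,0,0,-0.025,0,1]

```text
t: 26.08
position: [0.484, -0.0306, 0.0777]
eef_rot: [0.673, 0.74, -0.003, -0.002]
wrist_force: [-12.6, -1.0, 18.7]
width: 0.097
grasp_force: 92.2
```

Run:
```python
from h import *
s=get_state(); print({k:s[k].round(4) for k in('t','position','eef_rot','wrist_force','wrist_torque')})
c=cam('side'); t=cam('top'); T=t['frame'].astype(int).sum(-1)
for r in (216,219,222,226,230,234,238,242): print(r,T[r,219:230].tolist())
W=cloud(c).reshape(-1,3); th=np.radians(5.5); R=np.array([[np.cos(th),np.sin(th)],[-np.sin(th),np.cos(th)]]); L=np.c_[(W[:,:2]-[.597,-.0235])@R.T,W[:,2]]*1000
for a in(-70,-40,0,100): q=L[(abs(L[:,0]-a)<6)&(L[:,1]>60)&(L[:,1]<110)]; print(a,np.median(q[:,2]).round(1),end=' ')
a=cv2.resize(c['frame'][155:230,240:300],(480,600),interpolation=cv2.INTER_CUBIC); b=cv2.resize(t['frame'][200:250,215:255],(320,300),interpolation=cv2.INTER_CUBIC); b2=cv2.resize(t['frame'][195:245,285:325],(320,300),interpolation=cv2.INTER_CUBIC)
save('home.png',np.clip(np.hstack([a,np.vstack([b,b2])])*1.6,0,255).astype(np.uint8))
```

```text
Traceback (most recent call last):
AttributeError: 'float' object has no attribute 'round'
```

Run:
```python
from h import *
s=get_state(); print({k:np.round(s[k],4) for k in('t','position','eef_rot','wrist_force','wrist_torque')})
c=cam('side'); t=cam('top'); T=t['frame'].astype(int).sum(-1)
for r in (216,219,222,226,230,234,238): print(r,T[r,219:230].tolist())
W=cloud(c).reshape(-1,3); th=np.radians(5.5); R=np.array([[np.cos(th),np.sin(th)],[-np.sin(th),np.cos(th)]]); L=np.c_[(W[:,:2]-[.597,-.0235])@R.T,W[:,2]]*1000
for a in(-70,-40,0,100): q=L[(abs(L[:,0]-a)<6)&(L[:,1]>60)&(L[:,1]<110)]; print(a,np.median(q[:,2]).round(1),end=' ')
a=cv2.resize(c['frame'][155:230,240:300],(480,600),interpolation=cv2.INTER_CUBIC); b=cv2.resize(t['frame'][200:250,215:255],(320,300),interpolation=cv2.INTER_CUBIC); b2=cv2.resize(t['frame'][195:245,285:325],(320,300),interpolation=cv2.INTER_CUBIC)
save('home.png',np.clip(np.hstack([a,np.vstack([b,b2])])*1.6,0,255).astype(np.uint8))
```

```text
{'t': np.float64(26.0833), 'position': array([ 0.484 , -0.0306,  0.0777]), 'eef_rot': array([ 0.6729,  0.7397, -0.0031, -0.0017]), 'wrist_force': array([-12.5555,  -0.9755,  18.6624]), 'wrist_torque': array([-0.0754,  2.4598, -0.0444])}
216 [429, 443, 440, 413, 378, 371, 376, 379, 377, 378, 375]
219 [425, 444, 437, 409, 372, 366, 372, 374, 374, 373, 374]
222 [443, 444, 437, 407, 365, 357, 369, 374, 371, 371, 371]
226 [443, 443, 442, 427, 389, 353, 368, 378, 380, 381, 380]
230 [445, 446, 445, 437, 404, 362, 366, 378, 377, 380, 377]
234 [417, 435, 446, 439, 407, 365, 365, 375, 373, 350, 304]
238 [390, 423, 444, 442, 420, 373, 342, 357, 368, 368, 365]
-70 61.5 -40 61.5 0 61.8 100 62.0
```

View pics/home.png

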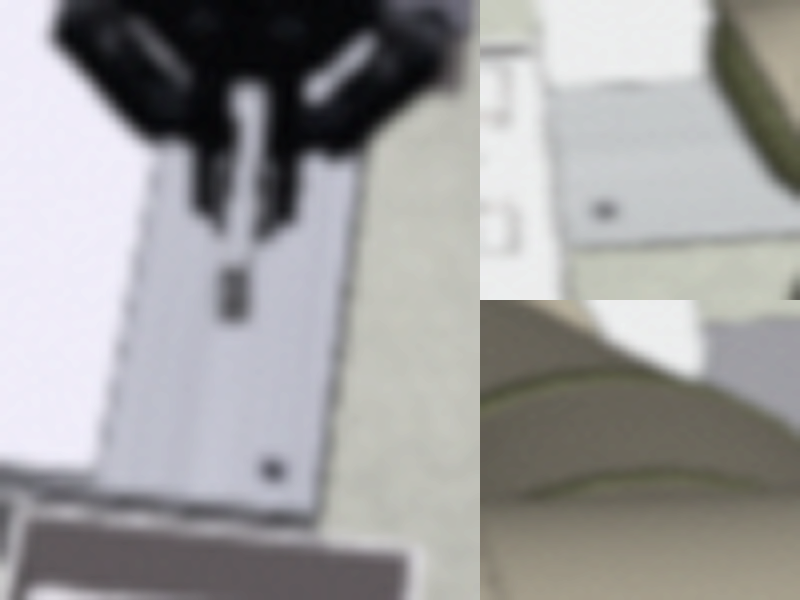

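The strip butts home and is flush with the front face: the thin dark line at x≈335 px in the left panel is the box's face. The deck is level and the +y end matches the box end. I'll ease off slightly to bring the push to about 15 N.

drive_tool:
  commands:
    - [0,0,0,0,-0.005,0,1]
    - [0,0,0,0,-0.01,0,1]
    - [0,0,0,0,-0.01,0,1]
    - [0,0,0,0,-0.01,0,1]
    - [0,0,0,0,-0.01,0,1]
    - [0,0,0,0,-0.01,0,1]

```text
t: 26.68
position: [0.484, -0.0306, 0.0777]
eef_rot: [0.673, 0.74, -0.002, -0.001]
wrist_force: [-10.1, -1.3, 15.5]
width: 0.094
grasp_force: 91.8
```

```bash
python3 -c "
from bench import *
print(job_done())"
```

```text
the job is handed in; nothing more can be done
None
```

The job is handed in: all three mouldings are in the white bin, the squeegee is back upright on the table, and the strip is butted home with its ends flush to about 1 mm, still gripped and pressed down at about 15.5 N, the deck plate level throughout.

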